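# Take apart two piles on the recycling table

## Task

Take the two piles on the sorting table apart from the top down and set each thing in the middle of its own place: the flattened detergent bottle lengthwise in the long plywood tray between its end stops, the crushed can flat on the round steel scale pan, the amber jar upright on the square rubber mat, and the jar's loose lid, same way up, on the round wooden stump. Keep the small jar upright throughout and leave the big amber jar and the red scoop where they are.

Things in the scene. Friction and masses are not known exactly. Their poses are not given: they have to be found in the camera images.
- bottle_center (a point): the flattened yellow detergent bottle, loose, lying flat: 144 mm long (x, white cap at the +x end), 56 mm wide (y), 26 mm high (z up), about 70 g; the point is its centre, 13 mm above its underside. It lies on the table with the jar or the crushed can on its middle; the other of those two is on a fixed dark wooden block, 90 x 90 mm and 26 mm high
- can_center (a point): the crushed aluminium can, loose: a round puck 56 mm across and 26 mm high, about 30 g; the point is its centre, 13 mm above its underside; z is up. It lies on the bottle or on the wooden block, nothing on top of it
- jar_center (a point): the small amber glass jar, loose: round body 54 mm across up to 42 mm height, then a sloping shoulder and a neck 31 mm across up to its full height of 66 mm; about 220 g. The point is on its axis half-way up, 33 mm above its underside; z is up. It stands on the bottle or on the wooden block and carries the lid
- lid_center (a point): the jar's steel lid, loose: a plain solid-looking round cap 42 mm across and 20 mm high, about 35 g, lying free (not screwed) on the flat top of the jar's neck; the point is its centre, 10 mm above its underside; z is up
- tray: place of the bottle: fixed plywood board 190 mm long (x) and 90 mm wide (y), 8 mm thick, with a dark end stop 10 mm thick across each end rising 14 mm above the board; 170 mm between the stops, long sides open. Origin under its centre at table height; the board's top is 8 mm above it. The bottle may point either way
- pan: place of the crushed can: fixed low scale with a round dark steel pan 110 mm across whose flat top is 18 mm above the table. Origin under its centre at table height
- mat: place of the jar: fixed square black rubber mat 100 x 100 mm, top 8 mm above the table. Origin under its centre at table height
- stump: place of the lid: fixed round pale wooden stump 64 mm across, flat top 30 mm above the table. Origin under its centre at table height
- bigjar_center (a point): bystander: big amber jar with dark lid, 90 mm across and 134 mm high, standing loose at the left of the work; the point is its centre half-way up (67 mm)
- scoop_center (a point): bystander: red plastic scoop, open box 100 x 75 x 45 mm with a 110 mm handle towards its own -x, lying loose at the right of the work; the point is the middle of the box, 22 mm above the table
Not all that is in view belongs to the job. Leave any purple look-alike of the part that bears can_center alone. What is shaped like the pan but yellow is not meant.

How it is judged:
By the outcome, as a careful person would: the job done as asked, in the order asked, and still so for the second after the job is handed in, with the robot touching nothing.
It also fails if it takes over 112 s, if anything falls off the work surface, if the arm or the gripper's body presses on something with over 40 N, if the wrist force passes 120 N, or if a joint passes its speed limit or range.

## Robot

A 6-joint arm with a two-finger parallel gripper is mounted at the origin on the work surface. World frame = base frame: x ahead of the robot, y to its left, z up, the work surface at z = 0. Lengths are in mm, angles in rad, forces in N, time in s.
With the tool pointing down it reaches from about 350 to 975 mm from the base axis. Payload 7.1 kg.
Tool frame: the origin (TCP) lies at the very end of the fingers, on their centre line; the grasp point (between the pads) lies 19 mm behind it; z points along the fingers, y is the line along which they close (so a half turn about z gives the same grasp; the last joint's range is limited). The gripper opens to 88 mm and grips with 3 to 60 N. Pads are 20 mm wide; open, the fingers measure 115 mm over their backs; the gripper's body (75 mm by 178 mm) begins 61 mm behind the grasp point.
Start: joints at [1.207, 0.423, 1.63, -0, 1.089, -0.019], TCP at [211.223, 588.209, 222.675] pointing down, gripper open.
Joint ranges: [-3, 3], [-0.9, 2.11], [0.09, 2.58], [-1.31, 4.45], [0.11, 2.69], [-2.54, 2.54]. Speed limits (rad/s): [2.39, 2.39, 3.01, 3.14, 3.14, 3.14].

## Interface

Orientations are given as a rotation vector (axis times angle).
In Python, from workcell import * gives the robot as it stands.
- The arm moves only by the tool step_arm, never from a script. Its argument "deltas" is a list of rows, each a list of 3 entries, a list of its own where there are three numbers: the shift along the tool's x, y, z in units of 300 mm (1.0 is 300 mm), then the turn, a rotation vector about the tool's x, y, z in units of 1.5 rad (1.0 is 1.5 rad), then the gripper command: -1 is shut, 1 is fully open, values between are in proportion. In form: [[[dx, dy, dz], [rx, ry, rz], gripper], ...]. A call has 1 to 20 rows; each row is the pose to reach, as a shift and turn from the pose commanded when the call began, along the tool's axes at that moment; what a row does not reach only later rows make up. A row lasts 1/12 s, in which the tool goes at most 41.7 mm and 7.16 degrees, less where a joint would pass 70% of its speed; a pose out of reach is approached as far as the arm can. A call with a number of a shift or a turn outside -1 to 1 is refused whole. A call with a gripper value outside its range is refused whole. The fingers move at their own pace and stop on an object; the grip force is fixed at half the most. Time passes only in rows, so rows that repeat a pose let the fingers close. It gives the time, the measured TCP pose, the force, the opening and the grip force at its end, in the units of the state.
- get_obs(): the state, without advancing time (a new reading comes with each control period).
- get_image(name): name is "scene" or "top" or "wrist"; returns a dict with "pixels" (420x560x3 uint8, red, green, blue), "fx", "fy", "cx", "cy" (pixels), "T" (4x4, takes a point from camera to world coordinates). Camera axes: x right, y down, z forward; pixel columns grow to the right and rows downward; lengths in mm; the calibration is good to about 2 mm. A picture is of the moment at which its call begins. There is no depth.
- close_job(): hands the job in; it is judged then, once.
The state is a dict: "t": time; "qpos": joint angles; "qvel": joint speeds; "joint_torque": joint torques, N m; "ee_pos": TCP position; "orientation": TCP orientation; "ft_force": force on the tool from outside, world axes, zero at the start; "moment": the same for the moment, N m; "width": finger opening in mm; "grasp_force": force on a finger pad.
Only numpy, scipy, OpenCV 4.12 (cv2) and the standard library are available. Lean on these libraries where they do the work, as an engineer would, in place of code of your own. Each camera call takes 0.05 s, during which the arm holds its last target. There are 200 camera calls.

## Working session

There is one attempt and no reset: what is moved stays moved. The work goes in short steps, Python scripts to look and compute and a tool call to move; the robot and the scene stay as the last step left them, time stands still between calls to the robot, and variables do not carry over. Pictures are saved under pics/ and viewed, at most 14 in all, crops included, and the job is handed in when it is done.

Besides the shell and the picture viewer there is one more tool, called after "Call:" by a JSON object that holds its "fn" and its "kwargs", one argument or row to a line. step_arm: Moves the arm, as the interface text tells. Its arguments: {"type":"object","properties":{"deltas":{"type":"array","items":{"type":"array"}}},"required":["deltas"]}

```bash
mkdir -p pics; cat > h.py <<'E'
from workcell import *
import numpy as np, cv2, pickle
from scipy.spatial.transform import Rotation as R
def snap(n,f):
    im=get_image(n); pickle.dump(im,open(f'pics/{f}.pkl','wb'))
    cv2.imwrite(f'pics/{f}.png',im['pixels'][:,:,::-1]); return im
def ld(f): return pickle.load(open(f'pics/{f}.pkl','rb'))
def ray(im,u,v,z):
    T=np.array(im['T']); d=T[:3,:3]@np.array([(u-im['cx'])/im['fx'],(v-im['cy'])/im['fy'],1])
    o=T[:3,3]; return o+d*(z-o[2])/d[2]
def proj(im,p):
    T=np.array(im['T']); c=T[:3,:3].T@(np.array(p)-T[:3,3]); return np.array([im['fx']*c[0]/c[2]+im['cx'],im['fy']*c[1]/c[2]+im['cy']])
def go(p,yaw=None):
    """units delta from present pose to world p"""
    o=get_obs(); Rm=R.from_rotvec(o['orientation']).as_matrix()
    return (Rm.T@(np.array(p)-o['ee_pos'])/300).round(4)
E
python3 - <<'E'
from h import *
for n in('top','scene'):
    im=snap(n,n+'0'); print(n,np.array(im['T']).round(3).tolist(),im['fx'])
o=get_obs();print(R.from_rotvec(o['orientation']).as_matrix().round(3),o['width'],o['t'])
E
```

```text
top [[0.007, -0.996, 0.085, 447.26], [-1.0, -0.007, -0.003, -2.322], [0.003, -0.085, -0.996, 1616.974], [0.0, 0.0, 0.0, 1.0]] 513.5720240019517
scene [[0.374, 0.786, -0.492, 1354.807], [0.927, -0.312, 0.207, -305.642], [0.009, -0.534, -0.845, 1395.838], [0.0, 0.0, 0.0, 1.0]] 503.783014472071
[[-0.941  0.338 -0.001]
 [ 0.338  0.941 -0.001]
 [ 0.    -0.001 -1.   ]] 87.87834016599388 0.1
```

View pics/top0.png

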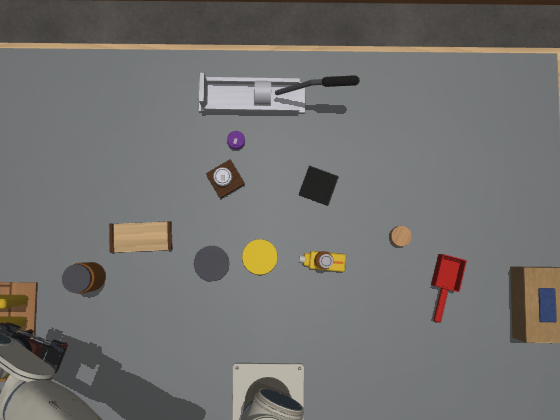

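View pics/scene0.png

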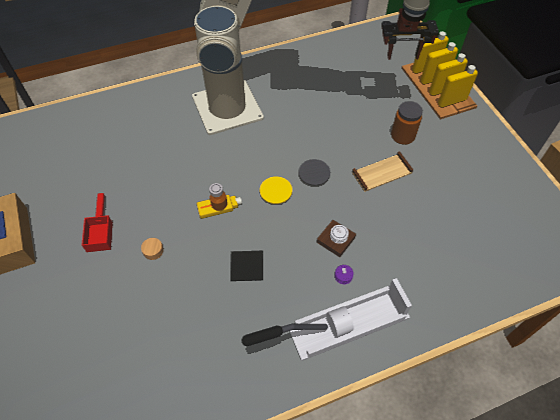

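Candidates in the top view are as follows.
- **Can:** the silver puck at (222,177) on the dark block fits. The purple puck at (235,140) is the look-alike.
- **Pan:** the dark disc at (211,263) fits. The yellow disc at (260,257) is not meant.

I'll measure these and confirm them in one enlarged crop.

```bash
cat > m.py <<'E'
from h import *
im=ld('top0'); px=im['pixels']; hsv=cv2.cvtColor(px,cv2.COLOR_RGB2HSV); H,S,V=[hsv[:,:,i].astype(int) for i in range(3)]
def blob(mask,box):
    x0,y0,x1,y1=box; m=np.zeros(mask.shape,np.uint8); m[y0:y1,x0:x1]=mask[y0:y1,x0:x1]
    n,l,s,c=cv2.connectedComponentsWithStats(m); k=1+np.argmax(s[1:,4])
    cs,_=cv2.findContours((l==k).astype(np.uint8),cv2.RETR_EXTERNAL,cv2.CHAIN_APPROX_NONE); return cs[0][:,0,:].astype(float)
def meas(name,mask,box,z):
    c=blob(mask,box); P=np.array([ray(im,u,v,z)[:2] for u,v in c],np.float32)
    print(name,'rect',[np.round(a,1) for a in cv2.minAreaRect(P)],'circ',np.round(cv2.minEnclosingCircle(P)[0],1))
D=V<70
meas('pan',D,(185,238,236,288),18)
meas('mat',V<50,(290,160,345,212),8)
meas('tray',(S>60)&(H<25),(105,215,178,260),12)
meas('stump',(S>70),(385,220,418,252),30)
meas('bottle',(H>18)&(H<32)&(S>120),(295,245,350,278),26)
meas('block',(H<22)&(S>60)&(V<110),(200,155,250,205),26)
meas('can',(S<50)&(V>125),(210,165,236,190),52)
meas('lid',(S<70)&(V>105),(314,250,336,272),112)
meas('bigjar',(S<60)&(V<90),(58,258,95,298),134)
print(px[261,310:340:3].tolist())
a=cv2.resize(px[125:290,195:350],None,fx=4,fy=3.6,interpolation=cv2.INTER_CUBIC)
cv2.imwrite('pics/crop.png',a[:,:,::-1])
E
python3 m.py
```

```text
pan rect [array([382.5, 138.4]), array([0., 0.]), np.float64(0.0)] circ [382.5 138.4]
mat rect [array([ 662.3, -150. ]), array([97.8, 98.5]), np.float64(69.7)] circ [ 663.4 -150.1]
tray rect [array([496.3, 405.3]), array([ 89.7, 193. ]), np.float64(3.1)] circ [496.7 406. ]
stump rect [array([ 503.5, -403.1]), array([65., 62.]), np.float64(89.3)] circ [ 503.2 -402.7]
bottle rect [array([ 425.8, -167.5]), array([128.9,  55. ]), np.float64(85.0)] circ [ 425.1 -167.9]
block rect [array([679.3, 142.2]), array([91.2, 89.2]), np.float64(31.1)] circ [679.5 143.6]
can rect [array([683.1, 147.6]), array([49.6, 52.3]), np.float64(0.4)] circ [683.4 148.5]
lid rect [array([ 427.5, -162.4]), array([37.7, 38. ]), np.float64(0.4)] circ [ 427.5 -162.4]
bigjar rect [array([371.6, 554.3]), array([76.7, 80.6]), np.float64(0.4)] circ [373.1 553.9]
[[178, 149, 44], [197, 166, 54], [108, 66, 26], [139, 135, 140], [169, 164, 170], [170, 165, 171], [167, 161, 168], [128, 125, 131], [200, 120, 48], [203, 128, 48]]
```

View pics/crop.png

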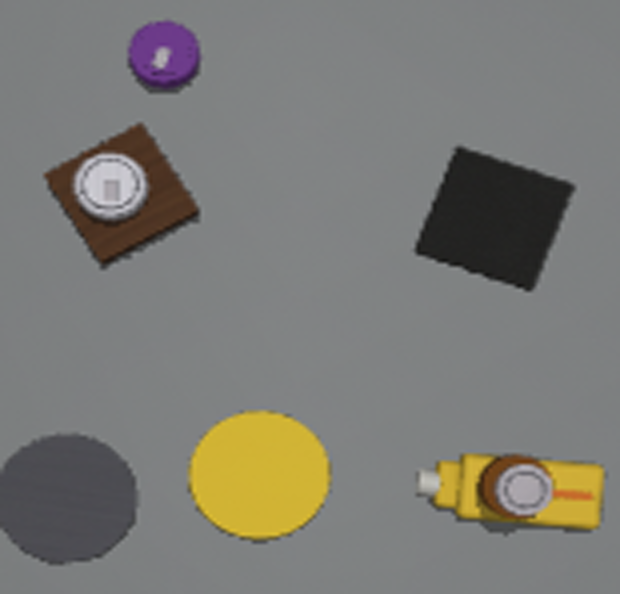

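The crop confirms it: silver can with ring and tab on the brown block, purple puck separate at the top, dark pan at the lower left, yellow disc beside it, and jar with grey lid on the bottle (cap towards +y). I'll move to above the lid, turning so that tool x = world y and tool y = world x.

Call:
{"fn": "step_arm", "kwargs": {
  "deltas": [
    [[-0.669,-0.68,-0.067],[0,0,0.817],1],
    [[-0.669,-0.68,-0.067],[0,0,0.817],1],
    [[-0.669,-0.68,-0.067],[0,0,0.817],1],
    [[-0.669,-0.68,-0.067],[0,0,0.817],1],
    [[-0.669,-0.68,-0.067],[0,0,0.817],1],
    [[-0.669,-0.68,-0.067],[0,0,0.817],1],
    [[-0.669,-0.68,-0.067],[0,0,0.817],1],
    [[-0.669,-0.68,-0.067],[0,0,0.817],1],
    [[-0.669,-0.68,-0.067],[0,0,0.817],1],
    [[-0.669,-0.68,-0.067],[0,0,0.817],1],
    [[-0.669,-0.68,-0.067],[0,0,0.817],1],
    [[-0.669,-0.68,-0.067],[0,0,0.817],1]
  ]
}}

```text
t: 1.1
ee_pos: [331.1, 328.2, 242.6]
orientation: [-2.217, -2.225, 0.001]
ft_force: [0.4, -0.9, 0.1]
width: 88.2
grasp_force: 0.0
```

```bash
sed -i 's/^meas(.pan.*/meas("pan",(V<105)\&(S<60),(185,235,236,290),18)/' m.py; python3 m.py | head -1; python3 - <<'E'
from h import *
print(ld('top0')['pixels'][263,190:236:4].tolist())
o=get_obs();print(R.from_rotvec(o['orientation']).as_matrix().round(3),o['ee_pos'],o['t'])
E
```

```text
pan rect [array([414.7, 183.8]), array([107.9, 108.3]), np.float64(0.8)] circ [416.  181.8]
[[123, 126, 127], [77, 76, 82], [75, 75, 81], [76, 75, 80], [76, 77, 82], [76, 76, 81], [77, 76, 82], [77, 76, 82], [75, 76, 81], [77, 77, 82], [125, 128, 129], [127, 129, 130]]
[[-0.004  1.    -0.   ]
 [ 1.     0.004 -0.   ]
 [-0.    -0.    -1.   ]] [331.05381539 328.1908501  242.62122416] 1.1
```

Call:
{"fn": "step_arm", "kwargs": {
  "deltas": [
    [[-0.833,0.167,0],[0,0,0],1],
    [[-0.833,0.167,0],[0,0,0],1],
    [[-0.833,0.167,0],[0,0,0],1],
    [[-0.833,0.167,0],[0,0,0],1],
    [[-0.833,0.167,0],[0,0,0],1],
    [[-0.833,0.167,0],[0,0,0],1],
    [[-0.833,0.167,0],[0,0,0],1]
  ]
}}

```text
t: 1.68
ee_pos: [381.9, 73.8, 242.8]
orientation: [2.221, 2.22, -0.001]
ft_force: [-0.2, -0.2, 0.6]
width: 87.8
grasp_force: 0.0
```

Call:
{"fn": "step_arm", "kwargs": {
  "deltas": [
    [[-0.8,0.15,0.067],[0,0,0],1],
    [[-0.8,0.15,0.067],[0,0,0],1],
    [[-0.8,0.15,0.067],[0,0,0],1],
    [[-0.8,0.15,0.067],[0,0,0],1],
    [[-0.8,0.15,0.067],[0,0,0],1],
    [[-0.8,0.15,0.067],[0,0,0],1],
    [[-0.8,0.15,0.067],[0,0,0],1],
    [[-0.8,0.15,0.067],[0,0,0],1],
    [[-0.8,0.15,0.067],[0,0,0],1]
  ]
}}

```text
t: 2.43
ee_pos: [426.1, -160.7, 222.3]
orientation: [-2.218, -2.222, 0.0]
ft_force: [-0.6, 0.4, 0.2]
width: 87.9
grasp_force: 0.0
```

```bash
python3 - <<'E'
from h import *
im=snap('wrist','w1');o=get_obs();print(o['ee_pos'],np.array(im['T']).round(3).tolist(),im['fx'])
print(proj(im,[427.5,-162.4,112]))
E
```

```text
[ 426.13929402 -160.27632884  222.42428355] [[1.0, 0.002, -0.0, 424.97], [0.002, -0.966, -0.259, -90.05], [-0.001, 0.259, -0.966, 383.436], [0.0, 0.0, 0.0, 1.0]] 292.3710008421673
[285.84072705 208.73709873]
```

View pics/w1.png

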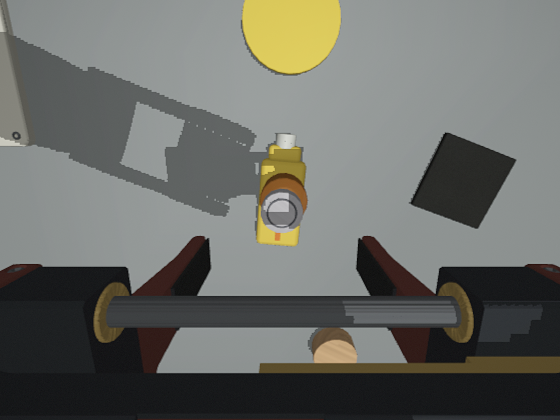

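The wrist view shows the lid at about (282,211) on the jar, the bottle below it with its cap at (286,140), and the fingers closing left-right (world x). I'll refine the lid, bottle and mat positions here.

```bash
cat > h2.py <<'E'
from h import *
def meas(im,name,fn,box,z):
    hsv=cv2.cvtColor(im['pixels'],cv2.COLOR_RGB2HSV).astype(int); mask=fn(*[hsv[:,:,i] for i in range(3)])
    x0,y0,x1,y1=box; m=np.zeros(mask.shape,np.uint8); m[y0:y1,x0:x1]=mask[y0:y1,x0:x1]
    m=cv2.morphologyEx(m,cv2.MORPH_CLOSE,np.ones((3,3),np.uint8))
    n,l,s,c=cv2.connectedComponentsWithStats(m); k=1+np.argmax(s[1:,4])
    cs,_=cv2.findContours((l==k).astype(np.uint8),cv2.RETR_EXTERNAL,cv2.CHAIN_APPROX_NONE); c=cs[0][:,0,:]
    P=np.array([ray(im,u,v,z)[:2] for u,v in c.astype(float)],np.float32); r=cv2.minAreaRect(P); cc=cv2.minEnclosingCircle(P)
    print(name,np.round(r[0],1),np.round(r[1],1),round(r[2],1),'circ',np.round(cc[0],1),round(cc[1],1),'px',c.min(0),c.max(0))
E
python3 - <<'E'
from h2 import *
im=ld('w1')
meas(im,'lid',lambda H,S,V:(S<45)&(V>90),(255,185,310,240),112)
meas(im,'lid',lambda H,S,V:(S<45),(255,185,310,240),112)
meas(im,'bottle',lambda H,S,V:(H>18)&(H<32)&(S>120),(245,120,320,255),26)
meas(im,'cap',lambda H,S,V:(S<60)&(V>170),(265,120,310,155),20)
meas(im,'mat',lambda H,S,V:(V<50),(400,120,530,240),8)
E
```

```text
lid [ 426.7 -166.8] [46.4 54.2] 1.4 circ [ 434.3 -166.7] 31.2 px [261 185] [309 239]
lid [ 426.7 -166.8] [46.4 54.2] 1.4 circ [ 434.3 -166.7] 31.2 px [261 185] [309 239]
bottle [ 421.3 -170. ] [127.4  53.8] 85.0 circ [ 421.5 -171. ] 66.2 px [257 144] [305 245]
cap [ 428.2 -102.4] [17.  18.8] 83.2 circ [ 428.7 -101.3] 11.1 px [278 134] [294 148]
mat [ 656.2 -153.4] [ 97.5 100.2] 70.1 circ [ 656.3 -153.8] 68.6 px [411 133] [514 227]
```

Call:
{"fn": "step_arm", "kwargs": {
  "deltas": [
    [[-0.005,-0.002,0.13],[0,0,0],1],
    [[-0.005,-0.002,0.26],[0,0,0],1],
    [[-0.005,-0.002,0.36],[0,0,0],1],
    [[-0.005,-0.002,0.42],[0,0,0],1],
    [[-0.005,-0.002,0.448],[0,0,0],1],
    [[-0.005,-0.002,0.448],[0,0,0],1],
    [[-0.005,-0.002,0.448],[0,0,0],0],
    [[-0.005,-0.002,0.448],[0,0,0],-0.3],
    [[-0.005,-0.002,0.448],[0,0,0],-1],
    [[-0.005,-0.002,0.448],[0,0,0],-1],
    [[-0.005,-0.002,0.448],[0,0,0],-1],
    [[-0.005,-0.002,0.448],[0,0,0],-1]
  ]
}}

```text
t: 3.48
ee_pos: [426.2, -163.2, 88.8]
orientation: [2.22, 2.221, 0.001]
ft_force: [-0.5, 0.6, -0.3]
width: 51.0
grasp_force: 0.0
```

Call:
{"fn": "step_arm", "kwargs": {
  "deltas": [
    [[0,0,0],[0,0,0],-1],
    [[0,0,0],[0,0,0],-1],
    [[0,0,0],[0,0,0],-1],
    [[0,0,0],[0,0,0],-1],
    [[0,0,-0.02],[0,0,0],-1],
    [[0,0,-0.06],[0,0,0],-1],
    [[0,0,-0.14],[0,0,0],-1],
    [[0,0,-0.25],[0,0,0],-1],
    [[0,0,-0.25],[0,0,0],-1]
  ]
}}

```text
t: 4.23
ee_pos: [428.7, -164.1, 167.9]
orientation: [2.216, 2.217, 0.005]
ft_force: [2.0, 0.0, -0.4]
width: 41.2
grasp_force: 30.0
```

```bash
python3 - <<'E'
from h import *
im=snap('top','t1');im=snap('wrist','w2');o=get_obs();print(o['ee_pos'],o['width'],o['grasp_force'])
E
```

```text
[ 426.70091613 -163.29271274  164.44501474] 41.440249977661566 29.99992847442627
```

View pics/w2.png

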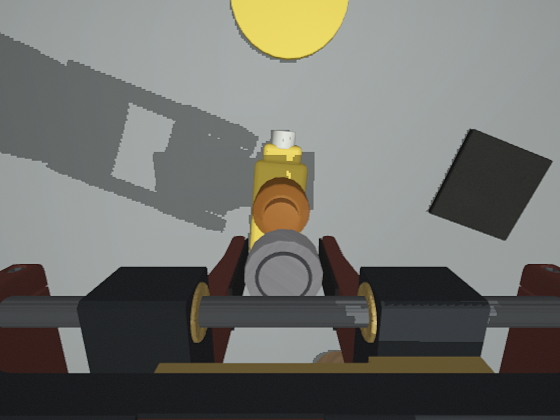

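The lid is held (41 mm) and the jar still stands at about (281,215). The finger tips reach about 3.5 mm below the lid and would hit the 64 mm stump, so I'll set it back and grip it 6 mm higher.

Call:
{"fn": "step_arm", "kwargs": {
  "deltas": [
    [[0,0,0.12],[0,0,0],-1],
    [[0,0,0.2],[0,0,0],-1],
    [[0,0,0.235],[0,0,0],-1],
    [[0,0,0.245],[0,0,0],-1],
    [[0,0,0.248],[0,0,0],-1],
    [[0,0,0.25],[0,0,0],-1],
    [[0,0,0.25],[0,0,0],0.15],
    [[0,0,0.25],[0,0,0],0.15],
    [[0,0,0.25],[0,0,0],0.15],
    [[0,0,0.25],[0,0,0],0.15],
    [[0,0,0.24],[0,0,0],0.15],
    [[0,0,0.23],[0,0,0],0.15],
    [[0,0,0.23],[0,0,0],-1],
    [[0,0,0.23],[0,0,0],-1],
    [[0,0,0.23],[0,0,0],-1],
    [[0,0,0.23],[0,0,0],-1]
  ]
}}

```text
t: 5.67
ee_pos: [426.2, -163.1, 94.7]
orientation: [2.221, 2.221, 0.0]
ft_force: [-0.9, 0.6, 6.4]
width: 41.3
grasp_force: 30.0
```

Call:
{"fn": "step_arm", "kwargs": {
  "deltas": [
    [[0,0,0],[0,0,0],-1],
    [[0,0,0],[0,0,0],-1],
    [[0,0,-0.02],[0,0,0],-1],
    [[0,0,-0.05],[0,0,0],-1],
    [[0,0,-0.12],[0,0,0],-1],
    [[0,0,-0.22],[0,0,0],-1],
    [[0,0,-0.22],[0,0,0],-1]
  ]
}}

```text
t: 6.25
ee_pos: [428.5, -164.0, 164.9]
orientation: [2.216, 2.217, 0.004]
ft_force: [1.5, -0.2, 1.0]
width: 41.0
grasp_force: 30.0
```

```bash
python3 - <<'E'
from h2 import *
im=snap('wrist','w3');o=get_obs();print(o['ee_pos'],o['width'],o['grasp_force'])
im=ld('w2'); 
for p in [(281,217)]: print('neck',ray(im,*p,92))
meas(im,'body',lambda H,S,V:(H<16)&(S>120),(235,150,320,245),68)
meas(ld('top0'),'stump',lambda H,S,V:(S>70),(385,220,418,252),30)
E
```

```text
[ 427.74444166 -163.70905845  163.051215  ] 41.31057085989805 29.999893605709076
neck [ 425.31876403 -163.13447936   92.        ]
body [ 425.1 -159.2] [51.6 50.7] 1.8 circ [ 424.8 -161.7] 28.1 px [253 178] [309 232]
stump [ 503.5 -403.1] [65. 62.] 89.3 circ [ 503.2 -402.7] 33.6 px [390 226] [411 246]
```

View pics/w3.png

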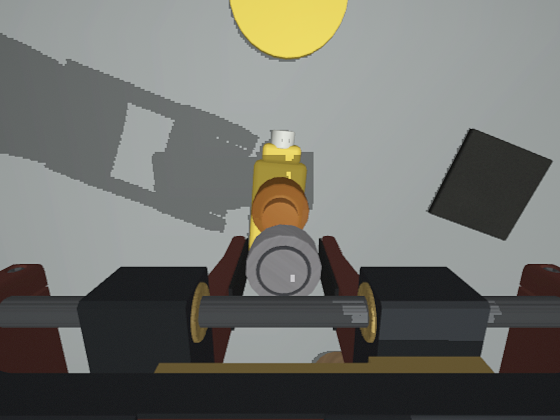

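Call:
{"fn": "step_arm", "kwargs": {
  "deltas": [
    [[-0.1,0.03,0],[0,0,0],-1],
    [[-0.22,0.07,0],[0,0,0],-1],
    [[-0.35,0.11,0],[0,0,0],-1],
    [[-0.48,0.151,0],[0,0,0],-1],
    [[-0.61,0.192,0],[0,0,0],-1],
    [[-0.72,0.227,0],[0,0,0],-1],
    [[-0.78,0.246,0],[0,0,0],-1],
    [[-0.802,0.253,0.0],[0,0,0],-1],
    [[-0.802,0.253,0.1],[0,0,0],-1],
    [[-0.802,0.253,0.22],[0,0,0],-1],
    [[-0.802,0.253,0.32],[0,0,0],-1],
    [[-0.802,0.253,0.38],[0,0,0],-1],
    [[-0.802,0.253,0.4],[0,0,0],-1],
    [[-0.802,0.253,0.4],[0,0,0],-1]
  ]
}}

```text
t: 7.47
ee_pos: [500.5, -401.6, 38.2]
orientation: [-2.217, -2.219, 0.001]
ft_force: [0.2, 0.3, 0.1]
width: 41.1
grasp_force: 30.0
```

```bash
python3 - <<'E'
from h2 import *
im=snap('scene','s1');o=get_obs();print(o['ee_pos'],o['width'],o['ft_force'],o['t'])
a=im['pixels'][200:290,100:220]; cv2.imwrite('pics/s1c.png',cv2.resize(a,None,fx=6,fy=6,interpolation=cv2.INTER_CUBIC)[:,:,::-1])
print(proj(im,[503.4,-403,30]))
E
```

```text
[ 501.50819583 -402.54243078   39.83419741] 41.48013887347314 [ 0.29628773 -0.41915529  0.12768284] 7.5167
[152.35385129 245.94749441]
```

View pics/s1c.png

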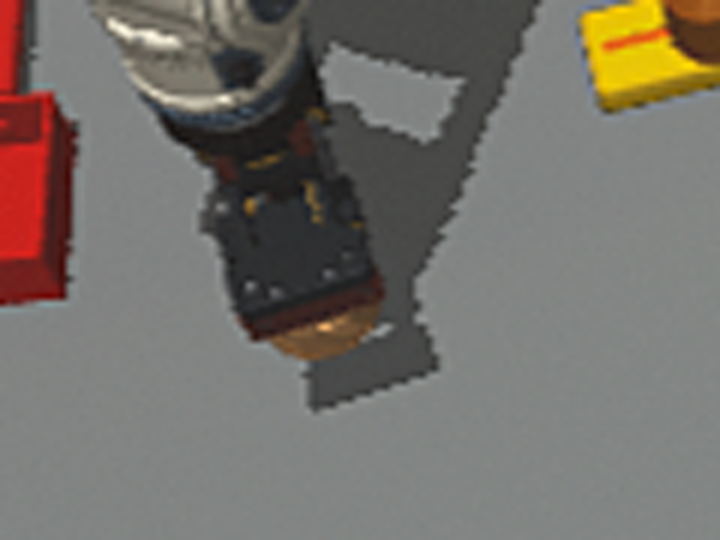

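Call:
{"fn": "step_arm", "kwargs": {
  "deltas": [
    [[0,0.003,0.012],[0,0,0],-1],
    [[0,0.003,0.02],[0,0,0],-1],
    [[0,0.003,0.025],[0,0,0],-1],
    [[0,0.003,0.026],[0,0,0],-1],
    [[0,0.003,0.026],[0,0,0],-1],
    [[0,0.003,0.026],[0,0,0],0.2],
    [[0,0.003,0.026],[0,0,0],0.2],
    [[0,0.003,0.026],[0,0,0],0.2],
    [[0,0.003,0.026],[0,0,0],0.4],
    [[0,0.003,0.02],[0,0,0],0.4],
    [[0,0.003,-0.04],[0,0,0],0.6],
    [[0,0.003,-0.17],[0,0,0],0.6],
    [[0,0.003,-0.3],[0,0,0],1],
    [[0.13,0.0,-0.33],[0,0,0],1],
    [[0.27,0.0,-0.33],[0,0,0],1],
    [[0.4,0.0,-0.33],[0,0,0],1],
    [[0.53,-0.1,-0.33],[0,0,0],1],
    [[0.67,-0.2,-0.33],[0,0,0],1],
    [[0.79,-0.25,-0.33],[0,0,0],1],
    [[0.79,-0.25,-0.33],[0,0,0],1]
  ]
}}

```text
t: 9.18
ee_pos: [422.6, -162.7, 138.8]
orientation: [-2.217, -2.22, 0.002]
ft_force: [0.2, 0.3, 0.6]
width: 88.1
grasp_force: 0.0
```

```bash
python3 - <<'E'
from h2 import *
im=snap('top','t2');o=get_obs();print(o['ee_pos'],o['width'])
meas(im,'stump',lambda H,S,V:(S>70),(385,220,418,252),30)
meas(im,'lid',lambda H,S,V:(S<50)&(V>140),(388,224,414,250),50)
meas(im,'tray',lambda H,S,V:(S>60)&(H<25),(105,215,178,260),12)
a=im['pixels'][160:290,285:425]; cv2.imwrite('pics/t2c.png',cv2.resize(a,None,fx=4.5,fy=4.5,interpolation=cv2.INTER_CUBIC)[:,:,::-1])
E
```

```text
[ 422.98348222 -162.47483847  139.01813893] 87.99789014270846
stump [ 503.5 -403.1] [65. 62.] 89.3 circ [ 503.2 -402.7] 33.6 px [390 226] [411 246]
lid [ 505.7 -402.7] [36.6 36.9] 0.4 circ [ 505.9 -403.3] 19.8 px [396 229] [408 241]
tray [496.3 405.3] [ 89.7 193. ] 3.1 circ [496.7 406. ] 105.0 px [109 221] [171 252]
```

View pics/t2c.png

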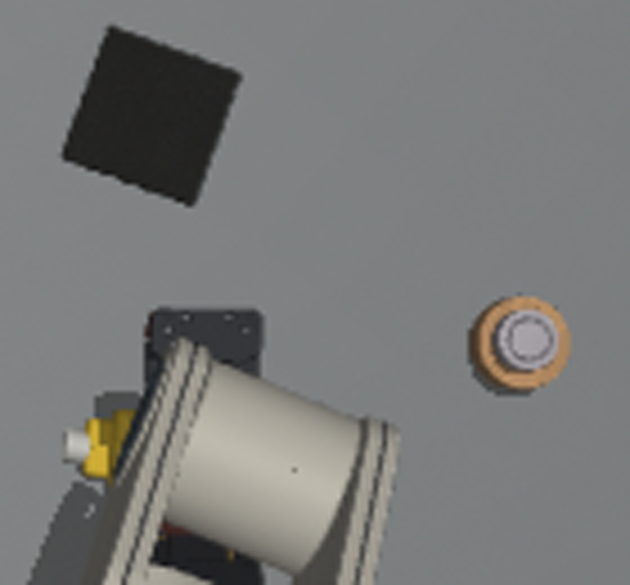

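The lid sits centred on the stump (about 2 mm off). Now the jar.

Call:
{"fn": "step_arm", "kwargs": {
  "deltas": [
    [[0.013,-0.004,0],[0,0,0],1],
    [[0.013,-0.004,0],[0,0,0],1],
    [[0.013,-0.004,0],[0,0,0],1],
    [[0.013,-0.004,0.1],[0,0,0],1],
    [[0.013,-0.004,0.2],[0,0,0],1],
    [[0.013,-0.004,0.29],[0,0,0],1],
    [[0.013,-0.004,0.335],[0,0,0],1],
    [[0.013,-0.004,0.355],[0,0,0],1],
    [[0.013,-0.004,0.355],[0,0,0],0.6],
    [[0.013,-0.004,0.355],[0,0,0],0.4],
    [[0.013,-0.004,0.355],[0,0,0],0.3],
    [[0.013,-0.004,0.355],[0,0,0],0.2],
    [[0.013,-0.004,0.355],[0,0,0],0],
    [[0.013,-0.004,0.355],[0,0,0],0],
    [[0.013,-0.004,0.355],[0,0,0],0]
  ]
}}

```text
t: 10.48
ee_pos: [426.2, -162.9, 33.6]
orientation: [2.22, 2.221, 0.001]
ft_force: [-0.4, -1.2, 7.0]
width: 53.1
grasp_force: 30.0
```

Call:
{"fn": "step_arm", "kwargs": {
  "deltas": [
    [[0,0,0],[0,0,0],-1],
    [[0,0,0],[0,0,0],-1],
    [[0,0,-0.01],[0,0,0],-1],
    [[0,0,-0.03],[0,0,0],-1],
    [[0,0,-0.07],[0,0,0],-1],
    [[0,0,-0.13],[0,0,0],-1],
    [[0,0,-0.18],[0,0,0],-1],
    [[0,0,-0.2],[0,0,0],-1],
    [[0,0,-0.2],[0,0,0],-1]
  ]
}}

```text
t: 11.23
ee_pos: [426.5, -163.0, 94.2]
orientation: [2.219, 2.22, 0.002]
ft_force: [0.0, -0.0, -1.3]
width: 53.0
grasp_force: 30.0
```

```bash
python3 - <<'E'
from h2 import *
im=snap('wrist','w4');o=get_obs();print(o['ee_pos'],o['width'],o['grasp_force'],o['ft_force'])
E
```

```text
[ 425.96072688 -162.78348366   93.33700887] 53.28594727323117 29.99885248951614 [-0.2639577  -0.67908681 -1.87453499]
```

View pics/w4.png

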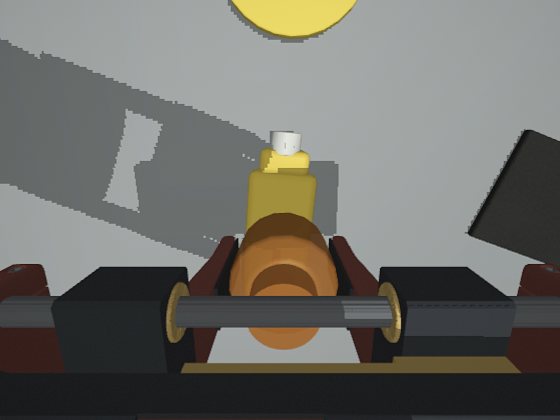

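The jar is held upright, with the bottle still in place beneath it. Carrying it to the mat.

Call:
{"fn": "step_arm", "kwargs": {
  "deltas": [
    [[0.0,0.03,0],[0,0,0],-1],
    [[0.005,0.1,0],[0,0,0],-1],
    [[0.01,0.2,0],[0,0,0],-1],
    [[0.015,0.31,0],[0,0,0],-1],
    [[0.02,0.42,0],[0,0,0],-1],
    [[0.03,0.53,0],[0,0,0],-1],
    [[0.035,0.63,0],[0,0,0],-1],
    [[0.04,0.71,0],[0,0,0],-1],
    [[0.043,0.76,0],[0,0,0],-1],
    [[0.043,0.783,0],[0,0,0],-1],
    [[0.043,0.783,0.04],[0,0,0],-1],
    [[0.043,0.783,0.12],[0,0,0],-1],
    [[0.043,0.783,0.19],[0,0,0],-1],
    [[0.043,0.783,0.23],[0,0,0],-1],
    [[0.043,0.783,0.235],[0,0,0],-1],
    [[0.043,0.783,0.235],[0,0,0],-1]
  ]
}}

```text
t: 12.62
ee_pos: [659.0, -149.6, 20.8]
orientation: [-2.219, -2.22, 0.003]
ft_force: [-0.7, 0.5, -1.7]
width: 52.9
grasp_force: 30.0
```

```bash
python3 - <<'E'
from h2 import *
im=snap('wrist','w5');o=get_obs();print(o['ee_pos'],o['width'],o['ft_force'])
meas(im,'can?',lambda H,S,V:(V<50),(0,0,1,1),8) if 0 else None
im=snap('scene','s2');a=im['pixels'][210:310,190:310]; cv2.imwrite('pics/s2c.png',cv2.resize(a,None,fx=5,fy=5,interpolation=cv2.INTER_CUBIC)[:,:,::-1])
E
```

```text
[ 660.09049047 -149.76230637   22.11579781] 53.49573187719754 [ 0.35260237  0.02281159 -1.19955726]
```

View pics/s2c.png

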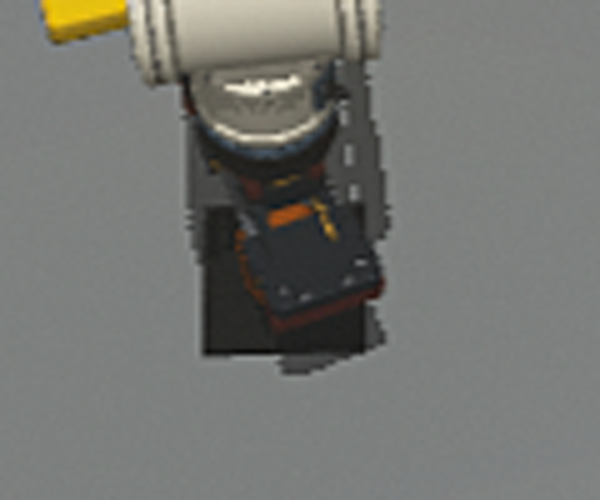

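Call:
{"fn": "step_arm", "kwargs": {
  "deltas": [
    [[0,0,0.008],[0,0,0],-1],
    [[0,0,0.014],[0,0,0],-1],
    [[0,0,0.02],[0,0,0],-1],
    [[0,0,0.023],[0,0,0],-1],
    [[0,0,0.023],[0,0,0],-1],
    [[0,0,0.023],[0,0,0],0.35],
    [[0,0,0.023],[0,0,0],0.35],
    [[0,0,0.023],[0,0,0],0.6],
    [[0,0,0.023],[0,0,0],0.8],
    [[0,0,0.02],[0,0,0],1],
    [[0,0,-0.02],[0,0,0],1],
    [[0,0,-0.12],[0,0,0],1],
    [[0,0,-0.25],[0,0,0],1],
    [[0,0,-0.38],[0,0,0],1],
    [[0.12,0.01,-0.4],[0,0,0],1],
    [[0.25,0.02,-0.4],[0,0,0],1],
    [[0.37,0.03,-0.4],[0,0,0],1],
    [[0.5,0.04,-0.4],[0,0,0],1],
    [[0.62,0.05,-0.4],[0,0,0],1],
    [[0.74,0.06,-0.4],[0,0,0],1]
  ]
}}

```text
t: 14.38
ee_pos: [678.5, 74.2, 143.6]
orientation: [2.22, 2.221, 0.001]
ft_force: [0.0, 0.4, 0.1]
width: 87.8
grasp_force: 0.0
```

Call:
{"fn": "step_arm", "kwargs": {
  "deltas": [
    [[0.08,0,0],[0,0,0],1],
    [[0.15,0,0],[0,0,0],1],
    [[0.2,0,0],[0,0,0],1],
    [[0.2,0,0],[0,0,0],1],
    [[0.2,0,0],[0,0,0],1]
  ]
}}

```text
t: 14.8
ee_pos: [678.4, 132.6, 142.8]
orientation: [2.219, 2.223, 0.0]
ft_force: [-0.5, -0.6, -0.0]
width: 87.8
grasp_force: 0.0
```

```bash
python3 - <<'E'
from h2 import *
o=get_obs();print(o['ee_pos'],o['width'],o['t'])
im=snap('wrist','w6')
t=snap('top','t3')
meas(t,'mat',lambda H,S,V:(V<50),(290,160,345,212),8)
meas(t,'jar',lambda H,S,V:(S>90)&(V>60),(290,160,345,212),50)
E
```

```text
[678.3526617  132.57585525 142.75722641] 87.75289225751594 14.8
mat [ 662.4 -150. ] [97.8 98.7] 70.0 circ [ 661.8 -150.1] 68.0 px [299 166] [337 205]
jar [ 663.8 -149.4] [49.7 49.3] 0.0 circ [ 663.7 -149.1] 26.5 px [311 175] [327 191]
```

View pics/w6.png

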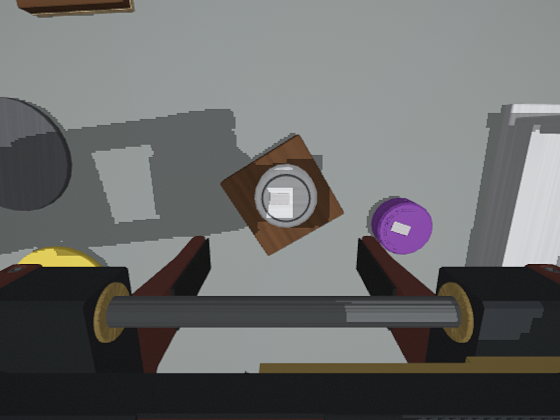

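Jar centred on the mat. The wrist view shows the silver can at (286,196) on the block and the purple puck at (402,226) on the +x side, so I'll check finger clearance.

```bash
python3 - <<'E'
from h2 import *
im=ld('w6'); t=ld('top0')
print('can',ray(im,286,196,52)[:2]); print('purple',ray(im,402,226,26)[:2])
meas(t,'purple',lambda H,S,V:(H>125)&(H<160)&(S>90),(215,125,255,155),26)
meas(im,'purple',lambda H,S,V:(H>125)&(H<160)&(S>90),(350,180,450,270),26)
meas(t,'can',lambda H,S,V:(S<50)&(V>110),(210,165,236,190),52)
E
```

```text
can [679.76154293 147.6556113 ]
purple [796.18769857 111.35572154]
purple [802.4 110.1] [56.3 53.6] 45.2 circ [802.  110.3] 29.2 px [227 131] [244 149]
purple [795.  110.5] [54.1 62.8] 64.2 circ [795.2 111. ] 31.8 px [371 198] [431 253]
can [691.6 152. ] [73.3 53.6] 22.5 circ [691.  157.6] 38.9 px [210 165] [231 185]
```

Call:
{"fn": "step_arm", "kwargs": {
  "deltas": [
    [[0.05,0.009,0.08],[0,0,0],1],
    [[0.05,0.009,0.2],[0,0,0],1],
    [[0.05,0.009,0.3],[0,0,0],1],
    [[0.05,0.009,0.35],[0,0,0],1],
    [[0.05,0.009,0.372],[0,0,0],1],
    [[0.05,0.009,0.372],[0,0,0],1],
    [[0.05,0.009,0.372],[0,0,0],0.5],
    [[0.05,0.009,0.372],[0,0,0],0.3],
    [[0.05,0.009,0.372],[0,0,0],0.2],
    [[0.05,0.009,0.372],[0,0,0],0],
    [[0.05,0.009,0.372],[0,0,0],0],
    [[0.05,0.009,0.372],[0,0,0],0],
    [[0.05,0.009,0.372],[0,0,0],-1],
    [[0.05,0.009,0.372],[0,0,0],-1]
  ]
}}

```text
t: 16.07
ee_pos: [681.6, 147.5, 31.7]
orientation: [2.22, 2.222, 0.002]
ft_force: [-1.1, -0.7, 6.7]
width: 55.4
grasp_force: 30.0
```

Call:
{"fn": "step_arm", "kwargs": {
  "deltas": [
    [[0,0,-0.02],[0,0,0],-1],
    [[0,0,-0.06],[0,0,0],-1],
    [[0,0,-0.13],[0,0,0],-1],
    [[0,0,-0.22],[0,0,0],-1],
    [[0,0,-0.25],[0,0,0],-1],
    [[0,0,-0.25],[0,0,0],-1]
  ]
}}

```text
t: 16.57
ee_pos: [683.2, 147.8, 109.3]
orientation: [2.218, 2.22, 0.008]
ft_force: [-0.6, 0.4, 0.1]
width: 55.6
grasp_force: 30.0
```

```bash
python3 - <<'E'
from h2 import *
im=snap('wrist','w7');o=get_obs();print(o['ee_pos'],o['width'],o['grasp_force'],o['ft_force'])
E
```

```text
[681.97971748 147.56357662 107.27673758] 55.52304585498448 29.99982476234436 [-0.99777467  0.38724024 -1.13044466]
```

View pics/w7.png

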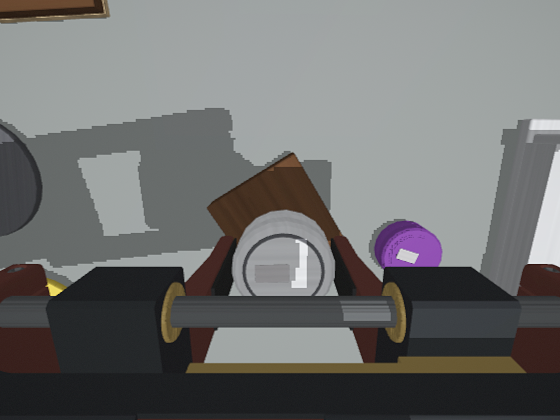

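The can is held flat. Carrying it to the dark pan.

Call:
{"fn": "step_arm", "kwargs": {
  "deltas": [
    [[0.01,-0.07,0],[0,0,0],-1],
    [[0.02,-0.17,0],[0,0,0],-1],
    [[0.04,-0.3,0],[0,0,0],-1],
    [[0.058,-0.43,0],[0,0,0],-1],
    [[0.075,-0.56,0],[0,0,0],-1],
    [[0.092,-0.68,0],[0,0,0],-1],
    [[0.106,-0.79,0],[0,0,0],-1],
    [[0.116,-0.86,0],[0,0,0],-1],
    [[0.12,-0.894,0],[0,0,0],-1],
    [[0.12,-0.894,0.05],[0,0,0],-1],
    [[0.12,-0.894,0.14],[0,0,0],-1],
    [[0.12,-0.894,0.21],[0,0,0],-1],
    [[0.12,-0.894,0.245],[0,0,0],-1],
    [[0.12,-0.894,0.25],[0,0,0],-1],
    [[0.12,-0.894,0.25],[0,0,0],-1]
  ]
}}

```text
t: 17.87
ee_pos: [412.7, 183.0, 30.0]
orientation: [-2.221, -2.221, 0.003]
ft_force: [0.3, 0.1, -1.6]
width: 55.4
grasp_force: 30.0
```

Call:
{"fn": "step_arm", "kwargs": {
  "deltas": [
    [[0,0,0.01],[0,0,0],-1],
    [[0,0,0.018],[0,0,0],-1],
    [[0,0,0.023],[0,0,0],-1],
    [[0,0,0.024],[0,0,0],-1],
    [[0,0,0.024],[0,0,0],-1]
  ]
}}

```text
t: 18.28
ee_pos: [413.0, 183.3, 23.8]
orientation: [2.221, 2.222, 0.001]
ft_force: [0.5, 0.2, 0.2]
width: 55.5
grasp_force: 30.0
```

Call:
{"fn": "step_arm", "kwargs": {
  "deltas": [
    [[0,0,0],[0,0,0],0.4],
    [[0,0,0],[0,0,0],0.4],
    [[0,0,0],[0,0,0],0.7],
    [[0,0,0],[0,0,0],1],
    [[0,0,-0.02],[0,0,0],1],
    [[0,0,-0.12],[0,0,0],1],
    [[0,0,-0.25],[0,0,0],1],
    [[0,0,-0.35],[0,0,0],1],
    [[-0.13,0,-0.45],[0,0,0],1],
    [[-0.26,0.0,-0.5],[0,0,0],1],
    [[-0.39,0.02,-0.5],[0,0,0],1],
    [[-0.52,0.04,-0.5],[0,0,0],1],
    [[-0.65,0.04,-0.5],[0,0,0],1],
    [[-0.78,0.04,-0.5],[0,0,0],1],
    [[-0.9,0.04,-0.5],[0,0,0],1],
    [[-0.95,0.04,-0.5],[0,0,0],1],
    [[-0.95,0.04,-0.5],[0,0,0],1],
    [[-0.95,0.04,-0.5],[0,0,0],1]
  ]
}}

```text
t: 19.78
ee_pos: [424.7, -102.3, 173.7]
orientation: [-2.224, -2.219, -0.0]
ft_force: [0.1, 1.1, 0.2]
width: 87.5
grasp_force: 0.0
```

```bash
python3 - <<'E'
from h2 import *
o=get_obs();print(o['ee_pos'],o['width'],o['t'])
im=snap('wrist','w8');t=snap('top','t4')
meas(t,'pan',lambda H,S,V:(V<105)&(S<60),(185,235,236,290),18)
meas(t,'can',lambda H,S,V:(S<60)&(V>115),(195,245,228,282),44)
meas(t,'bottle',lambda H,S,V:(H>18)&(H<32)&(S>120),(295,245,350,278),26)
meas(im,'bottle',lambda H,S,V:(H>18)&(H<32)&(S>120),(200,100,350,330),26)
E
```

```text
[ 424.71487764 -102.28243926  173.71489917] 87.50539359674374 19.7833
pan [414.7 183.8] [107.9 108.3] 0.8 circ [416.  181.8] 56.5 px [193 246] [228 281]
can [416.6 183.8] [54.  53.4] 45.8 circ [417.  184.7] 28.0 px [200 254] [218 272]Traceback (most recent call last):
  File "<stdin>", line 6, in <module>
  File "h2.py", line 6, in meas
    n,l,s,c=cv2.connectedComponentsWithStats(m); k=1+np.argmax(s[1:,4])
                                                     ~~~~~~~~~^^^^^^^^^
    return _wrapfunc(a, 'argmax', axis=axis, out=out, **kwds)
    return bound(*args, **kwds)
ValueError: attempt to get argmax of an empty sequence
```

View pics/w8.png

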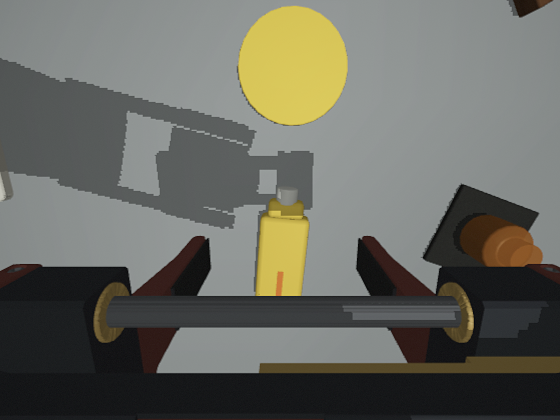

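View pics/t4.png

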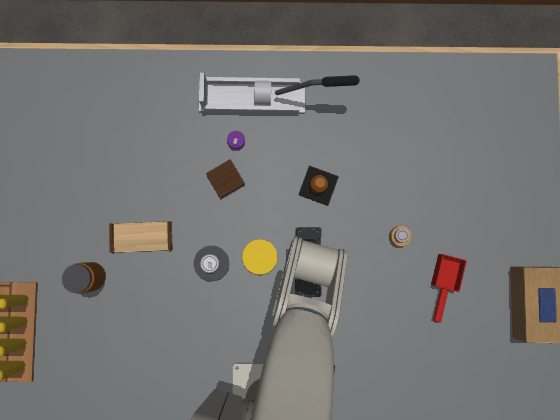

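Can centred on the pan, jar on the mat, lid on the stump. The bottle is alone at (285,250) in the wrist view, with its cap at (288,195). I'll check from numbers that it did not shift.

```bash
python3 - <<'E'
from h2 import *
im=ld('w8')
meas(im,'bodypart',lambda H,S,V:(H>10)&(H<32)&(S>120),(240,218,325,294),26)
meas(im,'cap',lambda H,S,V:(S<60)&(V>130),(272,183,304,203),20)
o=get_obs(); print(o['ee_pos'])
E
```

```text
bodypart [ 421.1 -171.1] [97.4 53.8] 85.0 circ [ 420. -171.] 54.6 px [256 218] [308 293]
cap [421.3 -98.6] [16.9 28. ] 64.4 circ [421.9 -97.3] 14.9 px [272 183] [293 202]
[ 424.67634273 -101.00024576  173.53687035]
```

Call:
{"fn": "step_arm", "kwargs": {
  "deltas": [
    [[-0.1,-0.003,0.05],[0,0,0.058],1],
    [[-0.199,-0.005,0.12],[0,0,0.058],1],
    [[-0.199,-0.005,0.22],[0,0,0.058],1],
    [[-0.199,-0.005,0.33],[0,0,0.058],1],
    [[-0.199,-0.005,0.43],[0,0,0.058],1],
    [[-0.199,-0.005,0.51],[0,0,0.058],1],
    [[-0.199,-0.005,0.55],[0,0,0.058],1],
    [[-0.199,-0.005,0.563],[0,0,0.058],1],
    [[-0.199,-0.005,0.563],[0,0,0.058],1],
    [[-0.199,-0.005,0.563],[0,0,0.058],0.5],
    [[-0.199,-0.005,0.563],[0,0,0.058],0.3],
    [[-0.199,-0.005,0.563],[0,0,0.058],0.2],
    [[-0.199,-0.005,0.563],[0,0,0.058],0],
    [[-0.199,-0.005,0.563],[0,0,0.058],0],
    [[-0.199,-0.005,0.563],[0,0,0.058],-1],
    [[-0.199,-0.005,0.563],[0,0,0.058],-1]
  ]
}}

```text
t: 21.22
ee_pos: [423.9, -161.7, 5.2]
orientation: [2.315, 2.122, 0.001]
ft_force: [-0.2, 1.0, 6.4]
width: 55.4
grasp_force: 30.0
```

Call:
{"fn": "step_arm", "kwargs": {
  "deltas": [
    [[0,0,-0.02],[0,0,0],-1],
    [[0,0,-0.06],[0,0,0],-1],
    [[0,0,-0.13],[0,0,0],-1],
    [[0,0,-0.22],[0,0,0],-1],
    [[0,0,-0.32],[0,0,0],-1],
    [[0,0,-0.4],[0,0,0],-1],
    [[0,0,-0.4],[0,0,0],-1]
  ]
}}

```text
t: 21.8
ee_pos: [425.9, -162.5, 128.8]
orientation: [2.311, 2.119, 0.005]
ft_force: [0.7, -0.3, -1.0]
width: 55.5
grasp_force: 30.0
```

```bash
python3 - <<'E'
from h2 import *
o=get_obs();print(o['ee_pos'],o['width'],o['grasp_force']);print(R.from_rotvec(o['orientation']).as_matrix().round(3))
t=snap('top','t5')
meas(t,'tray',lambda H,S,V:(S>60)&(H<25),(105,215,178,260),12)
meas(t,'trayboard',lambda H,S,V:(S>60)&(H<25)&(V>120),(105,215,178,260),8)
E
```

```text
[ 425.86214419 -162.51710795  128.7546941 ] 55.45665215779851 29.99787837266922
[[ 0.087  0.996  0.007]
 [ 0.996 -0.087 -0.003]
 [-0.002  0.007 -1.   ]]
tray [496.3 405.3] [ 89.7 193. ] 3.1 circ [496.7 406. ] 105.0 px [109 221] [171 252]
trayboard [496.8 405. ] [ 89.8 165.9] 1.9 circ [495.9 405.3] 92.8 px [114 222] [167 251]
```

Call:
{"fn": "step_arm", "kwargs": {
  "deltas": [
    [[0.06,0.002,0],[0,0,-0.01],-1],
    [[0.16,0.006,0],[0,0,-0.03],-1],
    [[0.29,0.01,0],[0,0,-0.05],-1],
    [[0.42,0.016,0],[0,0,-0.07],-1],
    [[0.55,0.02,0],[0,0,-0.091],-1],
    [[0.68,0.025,0],[0,0,-0.091],-1],
    [[0.81,0.03,0],[0,0,-0.091],-1],
    [[0.94,0.035,0],[0,0,-0.091],-1]
  ]
}}

```text
t: 22.52
ee_pos: [457.1, 120.2, 123.2]
orientation: [-2.164, -2.275, 0.003]
ft_force: [1.1, -0.3, -0.5]
width: 56.0
grasp_force: 30.0
```

Call:
{"fn": "step_arm", "kwargs": {
  "deltas": [
    [[0.13,0.023,0],[0,0,0],-1],
    [[0.26,0.046,0],[0,0,0],-1],
    [[0.39,0.069,0],[0,0,0],-1],
    [[0.52,0.092,0],[0,0,0],-1],
    [[0.65,0.115,0],[0,0,0],-1],
    [[0.77,0.136,0],[0,0,0],-1],
    [[0.87,0.154,0],[0,0,0],-1],
    [[0.93,0.164,0],[0,0,0],-1],
    [[0.946,0.167,0],[0,0,0],-1],
    [[0.946,0.167,0],[0,0,0],-1],
    [[0.946,0.167,0],[0,0,0],-1]
  ]
}}

```text
t: 23.43
ee_pos: [493.2, 403.2, 123.1]
orientation: [-2.165, -2.276, 0.005]
ft_force: [-0.4, -0.3, -0.5]
width: 55.9
grasp_force: 30.0
```

```bash
python3 - <<'E'
from h2 import *
o=get_obs();print(o['ee_pos'],o['width'],o['grasp_force'],o['t']);print(R.from_rotvec(o['orientation']).as_matrix().round(3))
E
```

```text
[493.24930663 403.16804676 123.06851397] 55.87044142859382 29.997842609882355 23.4333
[[-0.05   0.999 -0.002]
 [ 0.999  0.05  -0.002]
 [-0.002 -0.002 -1.   ]]
```

Call:
{"fn": "step_arm", "kwargs": {
  "deltas": [
    [[0,0.002,0.06],[0,0,0],-1],
    [[0,0.002,0.14],[0,0,0],-1],
    [[0,0.002,0.23],[0,0,0],-1],
    [[0,0.002,0.3],[0,0,0],-1],
    [[0,0.002,0.34],[0,0,0],-1],
    [[0,0.002,0.355],[0,0,0],-1],
    [[0,0.002,0.365],[0,0,0],-1],
    [[0,0.002,0.37],[0,0,0],-1],
    [[0,0.002,0.372],[0,0,0],-1],
    [[0,0.002,0.372],[0,0,0],-1],
    [[0,0.002,0.372],[0,0,0],-1]
  ]
}}

```text
t: 24.35
ee_pos: [495.3, 405.0, 14.0]
orientation: [2.165, 2.276, 0.003]
ft_force: [0.8, 0.4, -1.3]
width: 55.9
grasp_force: 30.0
```

Call:
{"fn": "step_arm", "kwargs": {
  "deltas": [
    [[0,0,0.002],[0,0,0],-1],
    [[0,0,0.003],[0,0,0],-1],
    [[0,0,0.003],[0,0,0],0.4],
    [[0,0,0.003],[0,0,0],0.4],
    [[0,0,0.003],[0,0,0],0.6],
    [[0,0,0.003],[0,0,0],1],
    [[0,0,0],[0,0,0],1],
    [[0,0,-0.06],[0,0,0],1],
    [[0,0,-0.18],[0,0,0],1],
    [[0,0,-0.3],[0,0,0],1],
    [[0,0,-0.43],[0,0,0],1],
    [[0,0,-0.55],[0,0,0],1],
    [[-0.1,0,-0.6],[0,0,0],1],
    [[-0.23,0,-0.6],[0,0,0],1],
    [[-0.36,0,-0.6],[0,0,0],1],
    [[-0.5,0,-0.6],[0,0,0],1],
    [[-0.65,0,-0.6],[0,0,0],1],
    [[-0.78,0,-0.6],[0,0,0],1],
    [[-0.9,0,-0.6],[0,0,0],1],
    [[-0.9,0,-0.6],[0,0,0],1]
  ]
}}

```text
t: 26.02
ee_pos: [507.8, 129.6, 193.0]
orientation: [2.17, 2.271, -0.003]
ft_force: [1.0, -0.2, -1.0]
width: 87.8
grasp_force: 0.0
```

```bash
python3 - <<'E'
from h2 import *
o=get_obs();print(o['ee_pos'],o['width'],o['t'])
t=snap('top','t6');t0=ld('top0')
meas(t,'tray',lambda H,S,V:(S>60)&(H<25),(105,215,178,260),12)
meas(t,'bottle',lambda H,S,V:(H>20)&(H<32)&(S>170),(105,215,178,260),34)
meas(t,'cap',lambda H,S,V:(S<60)&(V>150),(105,215,178,260),26)
meas(t,'jar',lambda H,S,V:(S>90)&(V>60),(290,160,345,212),50)
meas(t,'lid',lambda H,S,V:(S<50)&(V>140),(388,224,414,250),50)
f=lambda H,S,V:(S<60)&(V<90)
for i in(t0,t): meas(i,'bigjar',f,(58,258,95,298),134); meas(i,'scoop',lambda H,S,V:((H<8)|(H>172))&(S>120),(425,245,475,330),22)
print(t['pixels'][237,110:176:4].tolist())
E
```

```text
[507.84993226 129.63468143 192.980047  ] 87.8258009212132 26.0167
tray [496.3 405.3] [ 89.7 193. ] 3.1 circ [496.7 406. ] 105.0 px [109 221] [171 252]
bottle [499.1 395.6] [ 52.3 126.8] 0.4 circ [497.  395.4] 65.6 px [121 227] [162 244]
cap [497.3 470.2] [12.7 12.4] 1.8 circ [497.3 470.2] 8.9 px [116 234] [120 238]
jar [ 663.8 -149.4] [49.7 49.3] 0.0 circ [ 663.7 -149.2] 26.5 px [311 175] [327 191]
lid [ 505.7 -402.7] [36.6 36.9] 0.4 circ [ 505.9 -403.3] 19.8 px [396 229] [408 241]
bigjar [364.4 548.3] [92.5 91.5] 2.1 circ [362.7 541. ] 56.9 px [ 62 265] [ 94 297]
scoop [ 342.6 -539.2] [ 90.  206.8] 75.5 circ [ 343.8 -545.3] 106.7 px [431 254] [466 321]
bigjar [364.4 548.3] [92.5 91.5] 2.1 circ [362.7 541. ] 56.9 px [ 62 265] [ 94 297]
scoop [ 342.6 -539.2] [ 90.  206.8] 75.5 circ [ 344.1 -544.7] 106.8 px [431 254] [466 321]
[[77, 51, 35], [190, 160, 120], [181, 180, 173], [197, 165, 49], [149, 124, 36], [199, 166, 49], [200, 167, 51], [199, 167, 50], [200, 168, 51], [199, 167, 50], [201, 167, 52], [202, 168, 52], [202, 169, 52], [104, 87, 27], [188, 158, 118], [89, 59, 39], [122, 125, 125]]
```

```bash
python3 -c "
from workcell import *
print(close_job())"
```

```text
the job is handed in; nothing more can be done
None
```

The job is handed in at about 26 s: the lid is on the stump, the jar upright on the mat, the can flat on the pan and the bottle lengthwise in the tray, each within about 3 mm of centre in the top camera, and the big jar and scoop have not moved.

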